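# Slide the board carrier under the drag spring of the test fixture

## Task

Load the test fixture: with the fingertips in the empty, rubber-lined thumb well of the blue carrier, press the carrier firmly down against its sprung bed and, keeping it pressed, slide it under the red bridge and the steel drag spring until it is fully home against the black end stop; then take the hand away. Do not lift or tip the carrier, keep off the green circuit board and the steel spring, and leave the other things on the bench where they are.

Things in the scene. Friction and masses are not known exactly. Their poses are not given: they have to be found in the camera images.
- fixture: Fixed test fixture: aluminium base 290 x 130 x 10 mm, two grey side rails (inner width 94 mm, tops 34 mm above the table). Origin on the table under the track's centre line; x axis = slide direction, towards bridge and stop, within 0.6 rad of straight away from the robot; z up. Sizes and heights elsewhere are along these axes, heights above the table.
- bridge (a point): Centre of the underside of the red bridge bar across the track: 36 mm high, at fixture x = +72 mm. The bar is 12 mm thick along x and 14 mm tall (top at 50 mm).
- end_stop (a point): Centre of the face of the flat black end stop, at fixture x = +120 mm, 29 mm high (stop's top at 36 mm). The home carrier's front face rests on it.
- floating_bed (a joint): White sprung bed under the carrier: 0 = up (bed top 26 mm high), grows as pressed, 0.008 m = bottomed (18 mm). 1 N/mm; beyond the carrier's weight about 4 to 5 N starts it, 12 to 13 N bottoms it. The carrier's top is 40 mm high when up, 32 mm bottomed: it must be pressed past 0.004 m to clear the bridge, else its front butts on it.
- carrier: Loose blue carrier, 150 (x) x 90 (y) x 14 mm, about 0.2 kg, on the bed between the rails, 2 mm play each side, x axis along the fixture's. Origin: centre of underside. Walls 10 mm thick round it and across it at x = -5 to +5 mm, all 14 mm high; floor 5 mm. Starts with its front 16 to 51 mm short of the bridge; home, its origin is at fixture x = +45 mm. Low friction (about 0.2).
- thumb_pad: Black rubber pad, 56 (x) x 66 (y) x 1 mm, that lines the empty thumb well, the carrier's rear bay (60 x 70 mm, 8 mm deep above the pad). Origin: centre of its underside, at carrier x = -35 mm, 5 mm up. Fingertips press on it and push on the cross wall 30 mm ahead of this point. Once home and let go, the bed lifts the carrier at most 4 mm against bridge and spring; it stays.
- drag_spring: Two-tined steel leaf spring on the far side of the bridge. Origin on its bending line, fixture x = +78 mm, 42.5 mm high. The tines (8 mm wide, at y = +-40 mm) slope down away from the bridge over 36 mm and ride on the carrier's side walls; the carrier's front lifts them as it passes and they press down with about 5 to 7 N. Not to be touched by the robot.
- board: Green circuit board with small parts, 58 x 68 mm, fixed in the carrier's front bay. Origin at the centre of its underside, +35 mm along x from the carrier's origin and 5 mm up. Not to be touched.
- drag_spring_tip (a point): Underside of the free ends of the drag spring, midway between the tines; 26 mm above the table when free, 32 mm or more when the carrier is beneath.
- screw_cup: Orange plastic cup, 56 mm across, 35 mm high, standing loose beside the fixture's left rail. Origin at the centre of its underside. Leave alone.
- spool: Grey spool, 52 mm across, 37 mm high, standing loose beside the fixture's right rail. Origin at the centre of its underside. Leave alone.
- multimeter: Yellow multimeter lying on its back, 190 x 92 x 53 mm, loose. Origin at the centre of its underside. Leave alone.
- screwdriver: Red-handled screwdriver lying loose. Leave alone.
- probe_pod: White logic-probe box, 95 x 62 x 20 mm, loose. Origin at the centre of its underside. Leave alone.
- brush: Small green-handled brush lying loose. Leave alone.

How it is judged:
On the way, in this order (a step that is already met when the one before it is completed fails the run):
1. the fingers press down in the carrier's thumb well before its front is under the bridge (value of joint floating_bed above 0.003 m and contact force between the fingers and thumb_pad above 4 N and x of carrier in the frame of fixture below 0.001 m), for 0.05 s.
2. still pressed by the fingers, the carrier's front lifts the drag spring (contact force between the fingers and thumb_pad above 3 N and contact force between drag_spring and carrier above 1 N and z of drag_spring_tip in the frame of fixture above 0.03 m), for 0.05 s.
At the end, for the whole second after the job is handed in: The carrier lies flat and still under the bridge with the drag spring bearing on it, its front within 4 mm of the end stop (x of carrier in the frame of fixture between 0.041 and 0.048 m and z of carrier in the frame of fixture below 0.0245 m and z of drag_spring_tip in the frame of fixture above 0.03 m and contact force between drag_spring and carrier above 1 N and angle between carrier's own z axis and vertical below 0.05 rad and linear speed of carrier below 0.02 m/s); the robot touches nothing.
It fails at once if the carrier is lifted off its bed or tipped (z of carrier in the frame of fixture above 0.033 m or angle between carrier's own z axis and vertical above 0.15 rad).
It fails at once if the robot touches the circuit board (contact force between the arm and board above 1 N).
It fails at once if the fingers touch the circuit board (contact force between the fingers and board above 1 N).
It fails at once if the robot touches the drag spring (contact force between any of the fingers, the arm and drag_spring above 1 N).
It fails at once if another thing on the bench is disturbed (distance of any of screw_cup, spool, multimeter, probe_pod from where it was at the start of the episode above 0.015 m or distance of any of screwdriver, brush from where it was at the start of the episode above 0.02 m).
It also fails if it takes over 38 s, if anything falls off the work surface, if the arm or the gripper's body presses on something with over 40 N, if the wrist force passes 120 N, or if a joint passes its speed limit or range.

## Robot

A 6-joint arm with a two-finger parallel gripper is mounted at the origin on the work surface. World frame = base frame: x ahead of the robot, y to its left, z up, the work surface at z = 0. Lengths are in m, angles in rad, forces in N, time in s.
With the tool pointing down it reaches from about 0.25 to 0.8 m from the base axis. Payload 3.9 kg.
Tool frame: the origin (TCP) lies between the finger pads; the fingertips stand 8 mm ahead of it and the grasp point (between the pads) lies 11 mm behind it; z points along the fingers, x is the direction in which the jaws open and shut, and the axes are right-handed (so a half turn about z gives the same grasp; the last joint's range is limited). The gripper opens to 85 mm and grips with 20 to 120 N. Pads are 22 mm wide; open, the fingers measure 114 mm over their backs; the gripper's body (76 mm by 85 mm) begins 54 mm behind the grasp point. The pads swing forward as they close: fully open they stand 13 mm farther back than shut.
Start: joints at [-1.171, 0.26, -0.138, 1.173, 0, 1.571], TCP at [0.204, -0.484, 0.239] pointing down, gripper open.
Joint ranges: [-2.78, 2.78], [-0.83, 1.72], [-1.28, 1.37], [-1.9, 2.12], [-1.57, 1.48], [-3.14, 3.14]. Speed limits (rad/s): [2.57, 2.57, 3.14, 3.14, 3.14, 3.14].

## Interface

Orientations are given as a unit quaternion [w, x, y, z].
In Python, from cell import monitor, cams, ticket gives the robot as it stands.
- The arm moves only by the tool move_arm, never from a script. Its argument "plan" is a list of rows, each a list of 5 numbers: the closure, from -1 (fully open) to 1 (shut), then the shift along the tool's x, y, z in m, then the turn about the tool's z in rad. A call has 1 to 5 rows; each row shifts and turns the commanded pose from where the row before left it, along the tool's axes as they then stand; what a row does not reach is not made up. A row lasts 1/10 s, in which the tool goes at most 50 mm and 8.59 degrees, less where a joint would pass 70% of its speed; a pose out of reach is approached as far as the arm can. A call is refused whole if a number of a shift passes 0.05 or a number of a turn 0.15, either way. A call with a gripper value outside its range is refused whole. The fingers move at their own pace and stop on an object; the grip force is fixed at half the most. Time passes only in rows, so rows that do not move let the fingers close. It gives the time, the measured TCP pose, the force and the opening at its end, in the units of the state.
- monitor.state(): the state, without advancing time (a new reading comes with each control period).
- cams.capture(name): name is "scene" or "top"; returns a dict with "img" (420x560x3 uint8, red, green, blue), "depth" (420x560 float32, m along the optical axis (not along the pixel's ray), 0 where there is no reading), "camera_matrix" (3x3 intrinsics, pixels), "origin" and "rotation" of the camera in the world. Camera axes: x right, y down, z forward; pixel columns grow to the right and rows downward; lengths in m; the calibration is good to about 2 mm. A picture is of the moment at which its call begins.
- ticket.finish_job(): hands the job in, once; it reports no verdict.
The state is a dict: "time_s": time; "qpos": joint angles; "dq": joint speeds; "tau": joint torques, N m; "eef_pos": TCP position; "tool_rot": TCP orientation; "force": force on the tool from outside, world axes, zero at the start; "ft_torque": the same for the moment, N m; "gripper_width": finger opening in m.
Only numpy, scipy, OpenCV 4.12 (cv2) and the standard library are available. Lean on these libraries where they do the work, as an engineer would, in place of code of your own. Each camera call takes 0.05 s, during which the arm holds its last target. There are 200 camera calls.

## Working session

There is one attempt and no reset: what is moved stays moved. The work goes in short steps, Python scripts to look and compute and a tool call to move; the robot and the scene stay as the last step left them, time stands still between calls to the robot, and variables do not carry over. Pictures are saved under pics/ and viewed, about 8 in all and at most 12, crops included, and the job is handed in when it is done.

Besides the shell and the picture viewer there is one more tool, called as name(argument=value, ...) on one line, values as JSON. move_arm: Moves the arm, as the interface text tells. Its arguments: {"type":"object","properties":{"plan":{"type":"array","items":{"type":"array","items":{"type":"number"}}}},"required":["plan"]}

```bash
mkdir -p pics; cat > h.py <<'E'
import numpy as np, cv2
from cell import monitor, cams, ticket
def cap(n, f):
    c=cams.capture(n); cv2.imwrite(f'pics/{f}.png',c['img'][:,:,::-1]); np.savez(f'pics/{f}.npz',**c); return c
def pt(c,u,v,r=1):
    d=c['depth'][v-r:v+r+1,u-r:u+r+1]; d=np.median(d[d>0]); K=c['camera_matrix']
    return c['rotation']@np.array([(u-K[0,2])/K[0,0]*d,(v-K[1,2])/K[1,1]*d,d])+c['origin']
def ptz(c,u,v,z):
    K=c['camera_matrix']; r=c['rotation']@np.array([(u-K[0,2])/K[0,0],(v-K[1,2])/K[1,1],1]); o=np.array(c['origin'])
    return o+r*(z-o[2])/r[2]
E
python3 - <<'E'
from h import *
a=cap('top','top0'); b=cap('scene','sc0')
print(a['origin'],a['rotation'],b['origin']); print(monitor.state())
E
```

```text
[ 0.41478268 -0.00444178  1.26210917] [ 0.04975619 -0.69854865  0.71217722 -0.04855627] [1.05917294 0.78841232 0.98107891]
{'time_s': 0.1, 'qpos': array([-1.17101582e+00,  2.60630739e-01, -1.39249274e-01,  1.17272702e+00,
       -5.57054253e-06,  1.57079309e+00]), 'dq': array([ 0.00092826, -0.00202396,  0.00384205,  0.00139839, -0.00059305,
        0.00297667]), 'tau': array([-2.78311143e-05, -4.06507838e+01,  2.54527009e+01,  1.00997637e-02,
       -4.46553395e-05,  1.20680929e-05]), 'eef_pos': array([ 0.20409783, -0.48303679,  0.23853815]), 'tool_rot': array([-4.97999463e-04,  8.33432064e-01, -5.52621185e-01, -7.56089470e-04]), 'force': array([-0.3051533 , -0.04734899,  0.20970749]), 'ft_torque': array([-0.00732543,  0.01670297, -0.0165633 ]), 'gripper_width': 0.08533561669106134}
```

View pics/top0.png

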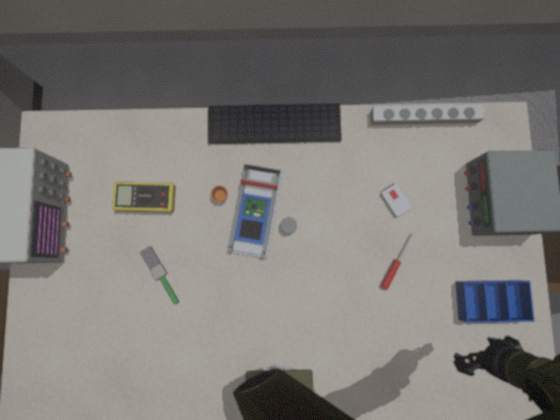

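View pics/sc0.png

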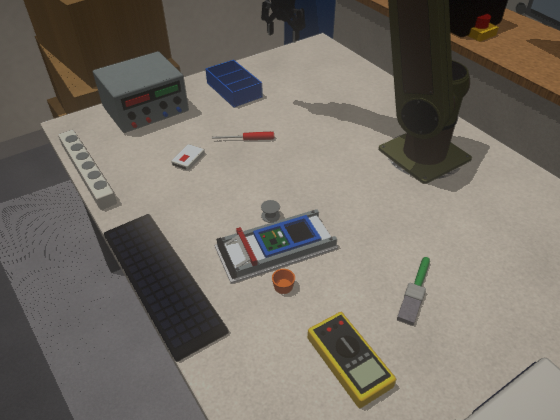

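The top view shows the fixture from about (248,255) at the rear to (262,168) at the stop. The thumb well is at about (251,230), the bridge at (258,184), the cup at (219,195) and the spool at (288,226). I'll enlarge a crop to read it more closely.

```bash
python3 - <<'E'
from h import *
i=cv2.imread('pics/top0.png')[155:265,200:310]; j=cv2.imread('pics/sc0.png')[195:290,205:345]
cv2.imwrite('pics/z0.png',cv2.resize(i,None,fx=5,fy=5,interpolation=cv2.INTER_CUBIC))
c=dict(np.load('pics/top0.npz'))
for u,v in [(251,230),(258,184),(263,215),(300,190),(244,240),(238,240)]: print(u,v,pt(c,u,v))
E
```

```text
Traceback (most recent call last):
  File "h.py", line 7, in pt
    return c['rotation']@np.array([(u-K[0,2])/K[0,0]*d,(v-K[1,2])/K[1,1]*d,d])+c['origin']
           ~~~~~~~~~~~~~^~~~~~~~~~~~~~~~~~~~~~~~~~~~~~~~~~~~~~~~~~~~~~~~~~~~~~
ValueError: matmul: Input operand 1 has a mismatch in its core dimension 0, with gufunc signature (n?,k),(k,m?)->(n?,m?) (size 3 is different from 4)
```

View pics/z0.png

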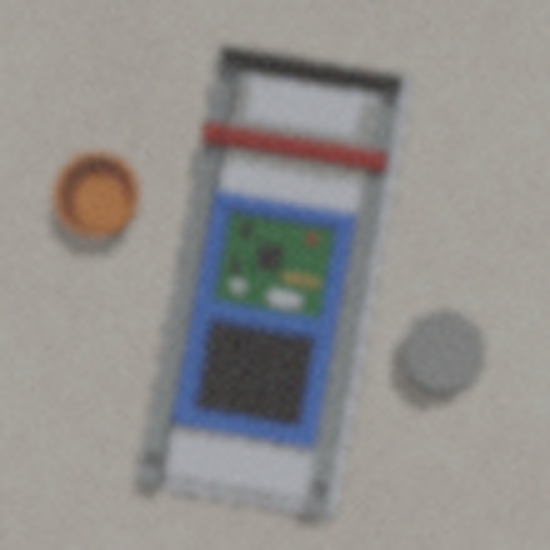

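The crop shows these corners:
- Carrier: (207,195), (357,210), (318,447) and (173,428).
- Thumb pad: (207,322) to (313,338) and (302,424) to (197,406).
- Bridge ends: (204,132) and (386,160).

```bash
cat >> h.py <<'E'
from scipy.spatial.transform import Rotation as R
_cap=cams.capture
def fix(c):
    q=np.array(c['rotation'])
    if q.shape==(4,): c['rotation']=R.from_quat(q[[1,2,3,0]]).as_matrix()
    return c
E
python3 - <<'E'
from h import *
c=fix(dict(np.load('pics/top0.npz')))
z=lambda x,y,h: ptz(c,(x+.5)/5-.5+200,(y+.5)/5-.5+155,h)
car=np.array([z(*p,.04) for p in [(207,195),(357,210),(318,447),(173,428)]])
pad=np.array([z(*p,.032) for p in [(207,322),(313,338),(302,424),(197,406)]])
br=np.array([z(204,132,.05),z(386,160,.05)])
print(car,pad,br,sep='\n'); print('cc',car.mean(0),'pc',pad.mean(0),'br',br.mean(0))
# color masks
img=c['img']; hsv=cv2.cvtColor(img,cv2.COLOR_RGB2HSV); roi=np.zeros(img.shape[:2],bool); roi[155:265,200:310]=1
blue=roi&(hsv[...,0]>100)&(hsv[...,0]<130)&(hsv[...,1]>100)
red=roi&((hsv[...,0]<6)|(hsv[...,0]>172))&(hsv[...,1]>120)
for n,m,h in [('blue',blue,.04),('red',red,.05)]:
    v,u=np.nonzero(m); P=np.array([ptz(c,a,b,h)[:2] for a,b in zip(u,v)]).astype(np.float32)
    (cx,s,an)=cv2.minAreaRect(P); print(n,len(u),cx,s,an)
for u,v in [(251,230),(258,184),(300,200),(251,248),(219,195),(288,226)]: print(u,v,pt(c,u,v))
E
```

```text
[[0.64281599 0.10726922 0.04      ]
 [0.63136133 0.01287294 0.04      ]
 [0.48291882 0.03956971 0.04      ]
 [0.49641101 0.12932113 0.04      ]]
[[0.56315747 0.10853307 0.032     ]
 [0.55174236 0.04201559 0.032     ]
 [0.4978859  0.0496398  0.032     ]
 [0.51040179 0.11513262 0.032     ]]
[[ 0.68119606  0.10797593  0.05      ]
 [ 0.66103001 -0.0059859   0.05      ]]
cc [0.56337679 0.07225825 0.04      ] pc [0.53079688 0.07883027 0.032     ] br [0.67111304 0.05099502 0.05      ]
blue 524 (0.5639814138412476, 0.0722108781337738) (0.08734264224767685, 0.14530031383037567) 78.94170379638672
red 63 (0.6704785823822021, 0.05131417512893677) (0.10542088001966476, 0.005769184324890375) 79.24177551269531
251 230 [0.52775934 0.0773658  0.03307004]
258 184 [0.67051934 0.05282446 0.04990365]
300 200 [ 6.25336524e-01 -8.04874652e-02  3.73572871e-04]
251 248 [0.47190461 0.07833784 0.02701312]
219 195 [0.6460667  0.18176456 0.00539088]
288 226 [ 0.53750146 -0.03851894  0.03883621]
```

move_arm(plan=[[1, 0, 0, 0, 0.148], [1, 0, 0, 0, 0.148], [1, 0, 0, 0, 0.148], [1, 0, 0, 0, 0.149], [1, 0, 0, 0, 0]])

```text
time_s: 0.6
eef_pos: [0.2042, -0.4833, 0.2388]
tool_rot: [0.0, -0.636, 0.772, 0.001]
force: [0.5, -0.0, -0.0]
gripper_width: 0.0121
```

move_arm(plan=[[1, -0.044, -0.016, 0, 0], [1, -0.044, -0.016, 0, 0], [1, -0.044, -0.016, 0, 0], [1, -0.044, -0.016, 0, 0], [1, -0.044, -0.016, 0, 0]])

```text
time_s: 1.1
eef_pos: [0.3255, -0.2814, 0.2392]
tool_rot: [0.0, -0.637, 0.771, 0.0]
force: [0.4, -0.4, 0.9]
gripper_width: 0.0004
```

move_arm(plan=[[1, -0.044, -0.016, 0, 0], [1, -0.044, -0.016, 0, 0], [1, -0.044, -0.016, 0, 0], [1, -0.044, -0.016, 0, 0], [1, -0.044, -0.016, 0, 0]])

```text
time_s: 1.6
eef_pos: [0.4459, -0.0832, 0.2393]
tool_rot: [0.001, -0.639, 0.769, 0.001]
force: [0.9, -0.9, -0.0]
gripper_width: 0.0
```

move_arm(plan=[[1, -0.044, -0.016, 0, 0], [1, -0.044, -0.016, 0, 0], [1, -0.044, -0.016, 0, 0], [1, 0, 0, 0.045, 0], [1, 0, 0, 0.045, 0]])

```text
time_s: 2.1
eef_pos: [0.5073, -0.0272, 0.1525]
tool_rot: [0.024, -0.675, 0.737, 0.02]
force: [-0.2, -0.2, -0.9]
gripper_width: -0.0
```

move_arm(plan=[[1, 0, 0, 0.02, 0], [1, 0, 0, 0, 0], [1, 0, 0, 0, 0]])

```text
time_s: 2.4
eef_pos: [0.505, -0.027, 0.1326]
tool_rot: [0.023, -0.674, 0.738, 0.022]
force: [-0.0, 0.3, 0.1]
gripper_width: 0.0001
```

```bash
python3 - <<'E'
from h import *
s=monitor.state(); p=s['eef_pos']; print(s['time_s'],p,s['force'],R.from_quat(s['tool_rot'][[1,2,3,0]]).as_matrix().round(3))
fx=np.array([.981,-.193]); fy=np.array([.193,.981]); d=np.array([.541,.0767])-p[:2]; print('fx',d@fx,'fy',d@fy)
b=fix(cap('scene','sc1')); i=b['img'][120:290,205:345,::-1]
cv2.imwrite('pics/z1.png',cv2.resize(i,None,fx=3.5,fy=3.5,interpolation=cv2.INTER_CUBIC))
E
```

```text
2.4 [ 0.50498216 -0.02702788  0.13263972] [-0.01953425  0.29793221  0.06968386] [[-0.089 -0.996  0.004]
 [-0.994  0.09   0.063]
 [-0.063  0.001 -0.998]]
fx 0.015314020943083656 fy 0.10870849199195265
```

View pics/z1.png

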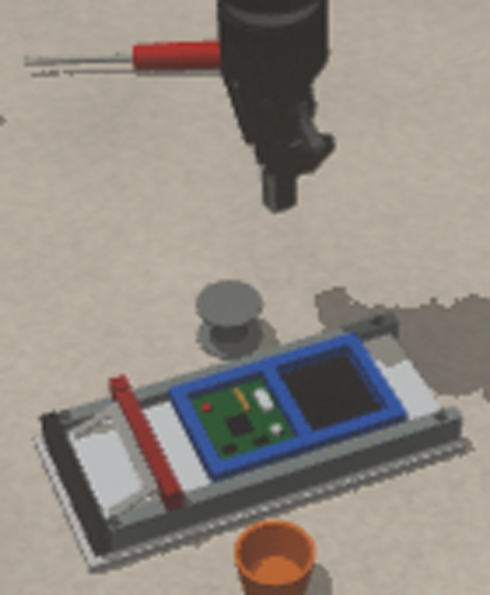

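The arm is just short of the target, above and to the right of the spool, and tilted by 0.063 rad. This looks like a limit on joint 6. The fixture is as expected: the board bay is at the front and the tines are beyond the bridge. I'll turn back half a turn, which gives the same jaw alignment.

move_arm(plan=[[1, 0, 0, -0.02, -0.149], [1, 0, 0, 0, -0.149], [1, 0, 0, 0, -0.149], [1, 0, 0, 0, -0.149], [1, 0, 0, 0, -0.149]])

```text
time_s: 2.95
eef_pos: [0.5065, -0.0286, 0.1548]
tool_rot: [-0.03, 0.898, -0.439, -0.009]
force: [0.5, -0.6, 1.0]
gripper_width: -0.0001
```

```bash
python3 - <<'E'
from h import *
s=monitor.state(); print(s['qpos'].round(3),s['eef_pos'],R.from_quat(s['tool_rot'][[1,2,3,0]]).as_matrix().round(3))
E
```

```text
[-0.095  0.28  -0.343  0.944  0.063  2.386] [ 0.50654196 -0.02855644  0.15479025] [[ 0.614 -0.789  0.009]
 [-0.788 -0.612  0.062]
 [-0.043 -0.046 -0.998]]
```

move_arm(plan=[[1, 0, 0, 0, -0.149], [1, 0, 0, 0, -0.149], [1, 0, 0, 0, -0.149], [1, 0, 0, 0, -0.149], [1, 0, 0, 0, -0.149]])

```text
time_s: 3.45
eef_pos: [0.5065, -0.0286, 0.1547]
tool_rot: [-0.031, 0.996, -0.082, 0.002]
force: [-0.6, -0.4, -0.3]
gripper_width: -0.0001
```

move_arm(plan=[[1, 0, 0, 0, -0.149], [1, 0, 0, 0, -0.149], [1, 0, 0, 0, -0.149], [1, 0, 0, 0, -0.149], [1, 0, 0, 0, -0.149]])

```text
time_s: 3.95
eef_pos: [0.5065, -0.0286, 0.1547]
tool_rot: [-0.029, 0.958, 0.286, 0.013]
force: [-0.1, 0.3, 0.4]
gripper_width: -0.0002
```

move_arm(plan=[[1, 0, 0, 0, -0.149], [1, 0, 0, 0, -0.149], [1, 0, 0, 0, -0.149], [1, 0, 0, 0, -0.149], [1, 0, 0, 0, -0.149]])

```text
time_s: 4.45
eef_pos: [0.5066, -0.0286, 0.1547]
tool_rot: [-0.022, 0.788, 0.615, 0.023]
force: [1.2, -0.0, 0.3]
gripper_width: 0.0004
```

```bash
python3 - <<'E'
from h import *
s=monitor.state(); p=s['eef_pos']; T=R.from_quat(s['tool_rot'][[1,2,3,0]]).as_matrix();print(s['qpos'].round(3),p,T.round(3))
print('turn left',-(np.deg2rad(78.9)-np.arctan2(T[1,0],T[0,0])), 'shift', T.T@(np.array([.541,.0767,.15])-p))
E
```

```text
[-0.095  0.28  -0.343  0.944  0.063  0.151] [ 0.50655171 -0.02857267  0.1547483 ] [[ 0.243  0.97   0.009]
 [ 0.968 -0.243  0.062]
 [ 0.063 -0.006 -0.998]]
turn left -0.05236196889764799 shift [0.1099768  0.00783464 0.01163133]
```

move_arm(plan=[[1, 0, 0, 0, -0.052], [1, 0.04, 0.005, 0, 0], [1, 0.04, 0.005, 0, 0], [1, 0.026, 0.004, 0.025, 0], [1, 0, 0, 0.02, 0]])

```text
time_s: 4.95
eef_pos: [0.5441, 0.0786, 0.1166]
tool_rot: [-0.021, 0.773, 0.634, 0.026]
force: [-0.4, -1.4, -0.6]
gripper_width: 0.0
```

move_arm(plan=[[1, 0, 0, 0.02, 0], [1, 0, 0, 0, 0], [1, 0, 0, 0, 0]])

```text
time_s: 5.25
eef_pos: [0.541, 0.0767, 0.0955]
tool_rot: [-0.022, 0.774, 0.632, 0.023]
force: [0.2, 0.3, -0.1]
gripper_width: -0.0002
```

```bash
python3 - <<'E'
from h import *
s=monitor.state(); p=s['eef_pos']; T=R.from_quat(s['tool_rot'][[1,2,3,0]]).as_matrix();print(s['time_s'],p,s['force'],T.round(3))
print('shift', T.T@(np.array([.541,.0767,.045])-p))
i=fix(cap('scene','sc2'))['img'][120:290,205:345,::-1]; j=fix(cap('top','top2'))['img'][155:265,200:310,::-1]
cv2.imwrite('pics/z2.png',np.hstack([cv2.resize(x,(400,490),interpolation=cv2.INTER_CUBIC) for x in (i,cv2.copyMakeBorder(j,12,13,0,0,0))]))
E
```

```text
5.25 [0.54101096 0.07666016 0.0955414 ] [ 0.24201167  0.28765946 -0.05882817] [[ 0.199  0.98   0.007]
 [ 0.978 -0.199  0.063]
 [ 0.063 -0.006 -0.998]]
shift [-0.00315486  0.00027386  0.05044212]
```

View pics/z2.png

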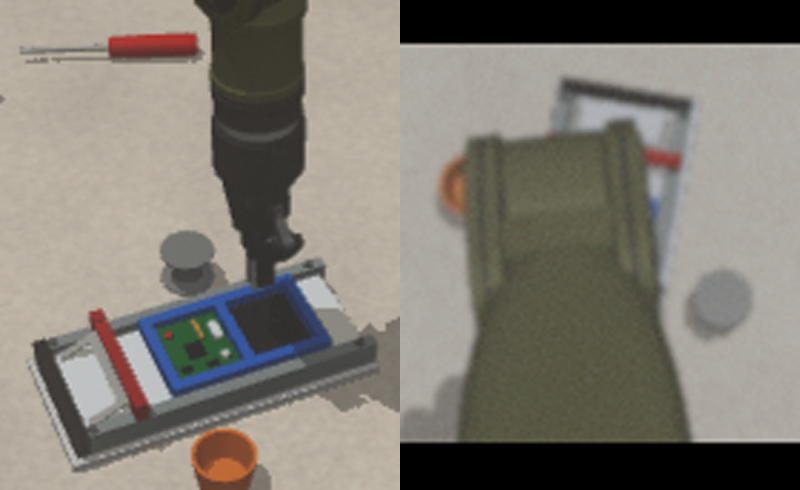

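The closed fingers are at about (262,280) in the scene view, above the pad with its front edge at about (240,310). The calibrated pose agrees. Next I'll descend close to the pad.

move_arm(plan=[[1, -0.003, 0, 0.025, 0], [1, 0, 0, 0.02, 0], [1, 0, 0, 0.003, 0], [1, 0, 0, 0, 0]])

```text
time_s: 5.75
eef_pos: [0.54, 0.0766, 0.0466]
tool_rot: [-0.023, 0.774, 0.632, 0.022]
force: [-1.0, -0.3, 0.0]
gripper_width: -0.0002
```

```bash
python3 - <<'E'
from h import *
s=monitor.state(); print(s['time_s'],s['eef_pos'],s['force'])
i=fix(cap('scene','sc3'))['img'][180:290,205:345,::-1]
cv2.imwrite('pics/z3.png',cv2.resize(i,None,fx=5,fy=5,interpolation=cv2.INTER_CUBIC))
E
```

```text
5.75 [0.53999541 0.0765603  0.04659094] [-0.971039   -0.28300338  0.04688607]
```

View pics/z3.png

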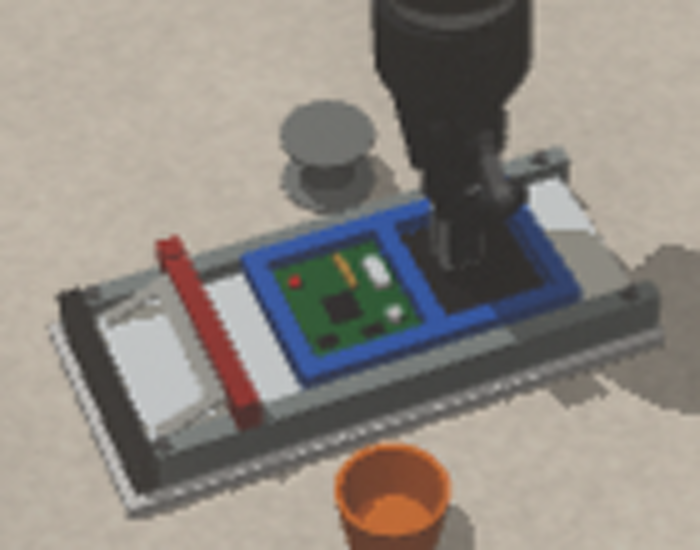

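The fingertips are at about (455,268), inside the black well, roughly centred across it and just behind the cross wall. Now I'll press.

move_arm(plan=[[1, 0, 0, 0.003, 0], [1, 0, 0, 0.003, 0], [1, 0, 0, 0.002, 0], [1, 0, 0, 0.002, 0], [1, 0, 0, 0, 0]])

```text
time_s: 6.3
eef_pos: [0.5407, 0.0773, 0.037]
tool_rot: [-0.022, 0.774, 0.632, 0.023]
force: [-1.0, -0.8, 7.3]
gripper_width: -0.0
```

move_arm(plan=[[1, 0, 0, 0.002, 0], [1, 0, 0, 0.002, 0], [1, 0, 0, 0.001, 0], [1, 0, 0, 0.001, 0], [1, 0, 0, 0, 0]])

```text
time_s: 6.8
eef_pos: [0.5409, 0.0774, 0.0321]
tool_rot: [-0.022, 0.774, 0.632, 0.023]
force: [-3.7, -1.4, 14.4]
gripper_width: 0.0005
```

move_arm(plan=[[1, 0, 0.002, 0.001, 0], [1, 0, 0.004, 0, 0], [1, 0, 0.004, 0, 0], [1, 0, 0.004, 0, 0], [1, 0, 0.004, 0, 0]])

```text
time_s: 7.3
eef_pos: [0.5588, 0.0752, 0.0321]
tool_rot: [-0.023, 0.774, 0.632, 0.024]
force: [-4.1, 1.7, 19.9]
gripper_width: -0.0001
```

move_arm(plan=[[1, 0, 0.004, 0, 0], [1, 0, 0.004, 0, 0], [1, 0, 0.004, 0, 0], [1, 0, 0.002, 0, 0], [1, 0, 0, 0, 0]])

```text
time_s: 7.8
eef_pos: [0.5732, 0.0723, 0.0321]
tool_rot: [-0.022, 0.774, 0.632, 0.024]
force: [-2.6, -0.2, 18.5]
gripper_width: 0.0001
```

```bash
python3 - <<'E'
from h import *
s=monitor.state(); print(s['time_s'],s['eef_pos'],s['force'])
i=fix(cap('scene','sc4'))['img'][180:290,205:345,::-1]
cv2.imwrite('pics/z4.png',cv2.resize(i,None,fx=5,fy=5,interpolation=cv2.INTER_CUBIC))
E
```

```text
7.8 [0.57319473 0.07228184 0.03208223] [-2.61053125 -0.18050662 18.53668535]
```

View pics/z4.png

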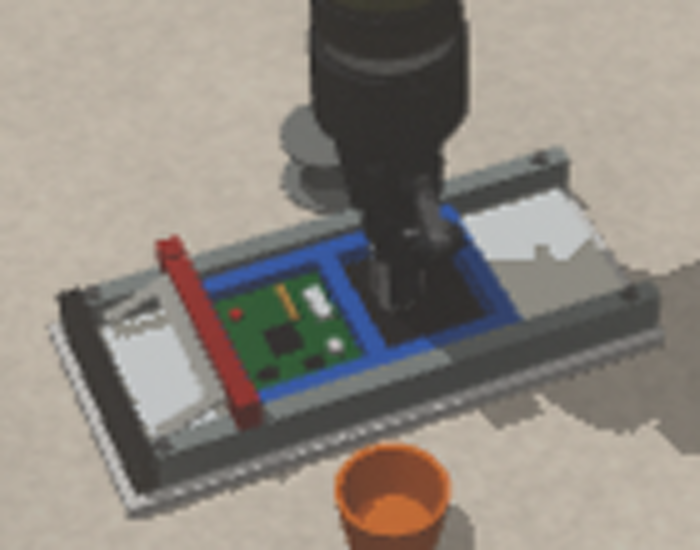

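The carrier is pressed flat and has moved with the fingers. Its front edge is now at the bridge, at about (205,290), and the tips are in the well at (400,305). I'll keep going.

move_arm(plan=[[1, 0, 0.004, 0, 0], [1, 0, 0.004, 0, 0], [1, 0, 0.004, 0, 0], [1, 0, 0.004, 0, 0], [1, 0, 0.004, 0, 0]])

```text
time_s: 8.35
eef_pos: [0.5923, 0.0684, 0.0321]
tool_rot: [-0.022, 0.774, 0.632, 0.024]
force: [-4.7, 1.6, 19.5]
gripper_width: -0.0002
```

move_arm(plan=[[1, 0, 0.004, 0, 0], [1, 0, 0.004, 0, 0], [1, 0, 0.004, 0, 0], [1, 0, 0.004, 0, 0], [1, 0, 0, 0, 0]])

```text
time_s: 8.85
eef_pos: [0.607, 0.0654, 0.0321]
tool_rot: [-0.023, 0.774, 0.632, 0.024]
force: [-7.0, 1.5, 21.7]
gripper_width: -0.0003
```

move_arm(plan=[[1, 0, 0.003, 0, 0], [1, 0, 0.003, 0, 0], [1, 0, 0.003, 0, 0], [1, 0, 0.002, 0, 0], [1, 0, 0, 0, 0]])

```text
time_s: 9.35
eef_pos: [0.6173, 0.0633, 0.032]
tool_rot: [-0.023, 0.774, 0.632, 0.023]
force: [-7.7, 1.3, 21.4]
gripper_width: 0.0001
```

```bash
python3 - <<'E'
from h import *
s=monitor.state(); print(s['time_s'],s['eef_pos'],s['force'])
i=fix(cap('scene','sc5'))['img'][180:290,205:345,::-1]
cv2.imwrite('pics/z5.png',cv2.resize(i,None,fx=5,fy=5,interpolation=cv2.INTER_CUBIC))
E
```

```text
9.35 [0.61730048 0.06325756 0.03204115] [-7.72114519  1.32948129 21.38700466]
```

View pics/z5.png

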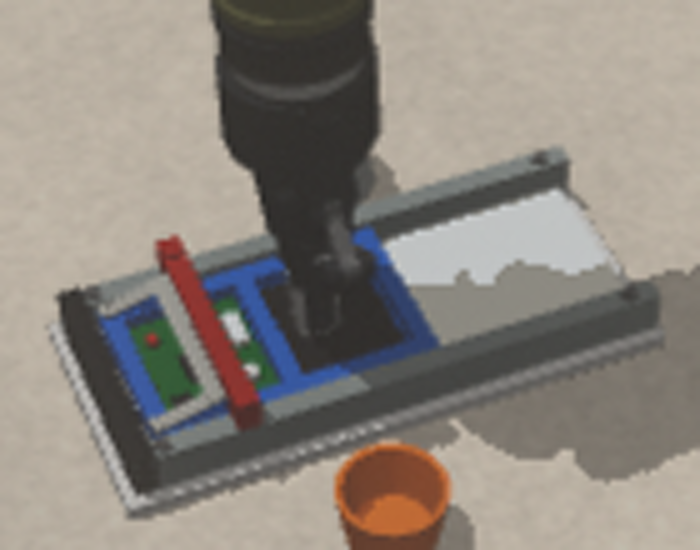

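The carrier is nearly home. Its front is close to the stop at about (100,325), and the tines ride on the side walls. I'll push gently until the force rises.

move_arm(plan=[[1, 0, 0.002, 0, 0], [1, 0, 0.002, 0, 0], [1, 0, 0, 0, 0]])

```text
time_s: 9.7
eef_pos: [0.6212, 0.0625, 0.032]
tool_rot: [-0.023, 0.774, 0.632, 0.023]
force: [-6.8, 1.5, 22.0]
gripper_width: 0.0001
```

move_arm(plan=[[1, 0, 0.002, 0, 0], [1, 0, 0.001, 0, 0], [1, 0, 0, 0, 0]])

```text
time_s: 10.0
eef_pos: [0.6213, 0.0624, 0.032]
tool_rot: [-0.025, 0.774, 0.633, 0.022]
force: [-12.2, 3.2, 27.0]
gripper_width: -0.0006
```

move_arm(plan=[[1, 0, 0.002, 0, 0], [1, 0, 0.001, 0, 0], [1, 0, 0, 0, 0]])

```text
time_s: 10.3
eef_pos: [0.6215, 0.0624, 0.0319]
tool_rot: [-0.027, 0.774, 0.633, 0.02]
force: [-17.9, 3.8, 31.3]
gripper_width: -0.0
```

The stop is reached: the tool stalled after 82 mm of travel, as predicted, and the push force is rising. I'll relax the push and lift straight up.

move_arm(plan=[[1, 0, -0.003, 0, 0], [1, 0, -0.001, -0.002, 0], [1, 0, 0, -0.003, 0], [1, 0, 0, -0.003, 0], [1, 0, 0, 0, 0]])

```text
time_s: 10.8
eef_pos: [0.6237, 0.0601, 0.0366]
tool_rot: [-0.022, 0.774, 0.632, 0.022]
force: [0.1, 0.3, -0.5]
gripper_width: -0.0
```

move_arm(plan=[[1, 0, 0, -0.004, 0], [1, 0, 0, -0.006, 0], [1, 0, 0, -0.01, 0], [1, 0, 0, -0.03, 0], [1, 0, 0, -0.04, 0]])

```text
time_s: 11.3
eef_pos: [0.6209, 0.0545, 0.1256]
tool_rot: [-0.024, 0.774, 0.632, 0.02]
force: [0.7, 0.6, -0.2]
gripper_width: 0.0002
```

move_arm(plan=[[1, 0, -0.02, -0.04, 0], [1, 0, -0.045, 0, 0], [1, 0, -0.045, 0, 0], [1, 0, -0.045, 0, 0], [1, 0, 0, 0, 0]])

```text
time_s: 11.8
eef_pos: [0.462, 0.083, 0.1666]
tool_rot: [-0.025, 0.774, 0.633, 0.018]
force: [0.8, -0.0, -0.3]
gripper_width: 0.0001
```

```bash
python3 - <<'E'
from h import *
s=monitor.state(); print(s['time_s'],s['eef_pos'],s['force'])
i=fix(cap('scene','sc6'))['img'][180:290,205:345,::-1]
c=fix(cap('top','top6'));j=c['img'][155:265,200:310,::-1]
cv2.imwrite('pics/z6.png',np.hstack([cv2.resize(x,None,fx=q,fy=q,interpolation=cv2.INTER_CUBIC) for x,q in ((i,3),(cv2.copyMakeBorder(j,0,0,0,0,0),3))]))
o=np.array([.6000,.0651]);A=np.array([[.981,-.193],[.193,.981]])
for h in (.022,.036):
  pass
hsv=cv2.cvtColor(c['img'],cv2.COLOR_RGB2HSV); roi=np.zeros(hsv.shape[:2],bool); roi[155:265,200:310]=1
v,u=np.nonzero(roi&(hsv[...,0]>100)&(hsv[...,0]<130)&(hsv[...,1]>100))
P=np.array([A@(ptz(c,a,b,.035)[:2]-o) for a,b in zip(u,v)]); print('blue fixture x range',np.percentile(P[:,0],[0,1,99,100]))
for n in('top0','top6'):
  d=fix(dict(np.load(f'pics/{n}.npz')))
  # top6 saved before fix; depth heights at left and right walls of the rear bay
  print(n,[pt(d,a,b).round(4) for a,b in((219,195),(288,226))])
for x,y in((0,40),(0,-40),(-25,0),(40,0),(10,0)):
  w=np.append(o+A.T@(np.array([x,y])/1e3),.035); K=c['camera_matrix']; q=c['rotation'].T@(w-c['origin']); uu,vv=(K@q/q[2])[:2].round().astype(int); print(x,y,pt(c,uu,vv)[2])
E
```

```text
11.8 [0.46199258 0.08299291 0.1666111 ] [ 0.81642079 -0.02774948 -0.31186396]
blue fixture x range [-0.02661025 -0.02441595  0.1208934   0.12161684]
top0 [array([0.6461, 0.1818, 0.0054]), array([ 0.5375, -0.0385,  0.0388])]
top6 [array([0.6464, 0.182 , 0.0038]), array([ 0.5378, -0.0386,  0.0356])]
0 40 0.03574967632094195
0 -40 0.03473163321832984
-25 0 0.6367358352490293
40 0 0.029956606312156797
10 0 0.027801081423213025
```

View pics/z6.png

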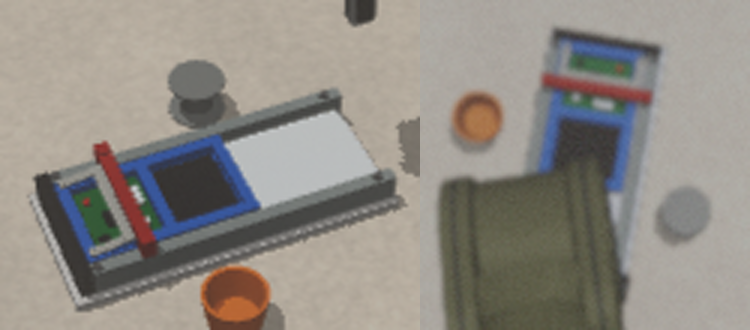

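The carrier is home: its blue front is against the black stop at (60,205), under the bridge and with the tines on its walls. The hand is clear, and the cup and spool have not moved.

```bash
python3 -c "
from cell import monitor,ticket
print(monitor.state()['dq'].round(3)); print(ticket.finish_job())"
```

```text
[-0.01   0.035  0.066 -0.019 -0.002 -0.001]
the job is handed in; nothing more can be done
None
```

The carrier is fully home against the end stop, and I handed the job in at about 12 s; no verdict was reported. I pressed with closed fingertips in the thumb well (about 14 N to bottom the bed, 20–31 N while sliding). The carrier slid about 82 mm, as predicted, and then I relaxed the push and lifted the hand straight out.

**Final checks**
- **Position:** the carrier's front measured at fixture x ≈ 0.121 m, with the stop face at 0.120 m.
- **Height and tilt:** both side walls read about 35–36 mm high, which means it lies flat with its underside about 21–22 mm up.
- **Drag spring:** the last picture shows the tines resting on the carrier's walls. I saw this but did not measure the force.
- **Hand and bench:** the tool force was near zero with the hand clear. The cup and spool had not moved measurably; I did not re-measure the other items, but the arm went nowhere near them.

**What went wrong:** on the way in, the last joint reached its limit, so I turned the gripper back by half a turn. That left the tool tilted about 3.6° sideways for the rest of the job, with no visible effect on the carrier.

**Not clean:** the arm still had a small residual motion (under 0.07 rad/s) when I handed in, well clear of everything.

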